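# Lift the flush cover off the slide chamber with the T-key

### The arm

A 6-joint arm with a two-finger parallel gripper is mounted at the origin on the work surface. World frame = base frame: x ahead of the robot, y to its left, z up, the work surface at z = 0. Lengths are in m, angles in rad, forces in N, time in s.
With the tool pointing down it reaches from about 0.275 to 0.85 m from the base axis. Payload 19 kg.
Tool frame: the origin (TCP) lies at the centre of the arm's flange, where the gripper is bolted on; the fingertips stand 173 mm ahead of it and the grasp point (between the pads) lies 155 mm ahead of it (env.tcp_to_tips is the distance from the TCP to the fingertips, in m); z points along the fingers, x is the direction in which the jaws open and shut, and the axes are right-handed (so a half turn about z gives the same grasp; the last joint's range is limited). The gripper opens to 85 mm and grips with 20 to 120 N. Pads are 22 mm wide; open, the fingers measure 114 mm over their backs; the gripper's body (76 mm by 85 mm) begins 54 mm behind the grasp point. The pads swing forward as they close: fully open they stand 13 mm farther back than shut.
Start: joints at [1.002, 0.15, 1.437, -0, 1.554, -0.134], TCP at [0.242, 0.521, 0.405] pointing down, gripper open.
Joint ranges: [-2.8, 2.8], [-0.68, 2.1], [0.12, 2.68], [-1.39, 4.53], [0.16, 2.79], [-2.81, 2.81]. Speed limits (rad/s): [1.89, 1.89, 2.22, 3.01, 3.01, 3.01].

### API

Orientations are given as a unit quaternion [x, y, z, w].
In Python, from station import sensors, get_image, env gives the robot as it stands.
- The arm moves only by the tool drive_tool, never from a script. Its argument "motion" is text: rows parted by semicolons, each of 6 numbers parted by spaces: the shift along the tool's x, y, z in mm, then the turn, a rotation vector about the tool's x, y, z in rad. In form: tx ty tz ax ay az; .... A call has 1 to 20 rows; each row shifts and turns the commanded pose from where the row before left it, along the tool's axes as they then stand; what a row does not reach is not made up. A row lasts 1/8 s, in which the tool goes at most 62.5 mm and 10.7 degrees, less where a joint would pass 70% of its speed; a pose out of reach is approached as far as the arm can. A call with a gripper value outside its range is refused whole. "grip" is the closure in counts, from 0 (fully open) to 255 (shut), set as the call begins (left out, the last holds). The fingers move at their own pace and stop on an object; "squeeze" is the grip in N (left out, the last holds). Time passes only in rows, so rows that do not move let the fingers close. It gives the time, the measured TCP pose, the force and the opening at its end, in the units of the state.
- sensors.get_obs(): the state, without advancing time (a new reading comes with each control period).
- get_image(name): name is "side" or "top"; returns a dict with "color" (480x640x3 uint8, blue, green, red), "fov_y" (degrees; the focal length in pixels is half the picture's height over the tangent of half this angle, whatever the lens; pixels are square), "cx", "cy" (the principal point, pixels), "k1" (the pictures are not rectified: a ray, as slopes to the right and down, at radius r is drawn at 1 + k1 r^2 times it, then the intrinsics apply), "rvec" (rotation vector, rad) and "tvec" (3), from world to camera coordinates, as OpenCV has them. Camera axes: x right, y down, z forward; pixel columns grow to the right and rows downward; lengths in m; the calibration is good to about 2 mm. A picture is of the moment at which its call begins. There is no depth.
- env.finish_job(): hands the job in, once; it reports no verdict.
The state is a dict: "clock": time; "q": joint angles; "dq": joint speeds; "tau": joint torques, N m; "ee_pos": TCP position; "tcp_rot": TCP orientation; "wrist_force": force on the tool from outside, world axes, zero at the start; "wrist_torque": the same for the moment, N m; "gripper_width": finger opening in m.
Only numpy, scipy, OpenCV 4.12 (cv2) and the standard library are available. Lean on these libraries where they do the work, as an engineer would, in place of code of your own. Each camera call takes 0.05 s, during which the arm holds its last target.

### The job

Open the slide chamber with the lifting key: take the T-handled key from its holder, pass its foot down through the slot in the flush cover, give it a quarter turn so it holds, lift the cover off with it and set it down (do not drop it) flat, centred and square across the two rails of the rest, its long side running from rail to rail. Leave the key standing in the cover, still locked crosswise, and let go. The gripper must not touch the clean cover itself, and leave everything else on the bench where it is.

Things in the scene. Friction and masses are not known exactly. Their poses are not given: they have to be found in the camera images.
- key: Steel lifting key, 91 mm tall, 0.13-0.21 kg. Origin: middle of the foot's underside; z up the stem, x along the foot. Foot 34 (x) by 10 (y) mm, z 0 to 10, its lowest 3 mm narrowed to 29 by 6; stem 8 mm round; collar 46 mm round, z 19 to 25. Starts hanging upright in the holder's oblong hole by its collar, foot along the hole, about 3 mm play; draw it straight up.
- key_handle (a point): Middle of the key's handle, 83 mm above the key's origin: a level bar 64 mm long (key's x) by 14 mm (key's y) by 16 mm tall. It is parallel to the foot, so it shows which way the foot lies. The neighbouring rod with a ball knob is not the key.
- slot (a point): Centre of the cover's through slot, at the level of its top face: 40 mm (cover's x) by 15 mm (y). With the key's collar on the cover, the key's origin is 13 mm below the cover's underside and the foot's top 3 mm below it: the foot can turn there, and raised 3 mm it bears on the underside. Only friction then keeps it from turning back; a carried cover may tip about 0.1 rad.
- holder: Fixed dark plastic block 150 mm (x) by 60 mm (y) by 40 mm tall. Origin: centre of its underside. An oblong hole 40 mm (x) by 15 mm (y), right through, at x = -38 mm holds the key; a round hole at x = +40 mm holds the ball-knob rod.
- cover: Loose grey aluminium plate 130 (x) by 100 (y) mm, 6 mm thick, 0.2 to 0.35 kg. Origin: centre of its underside, z up. It starts in the recess on top of the chamber, flush with the rim, 2 mm play all round, same yaw as the chamber; lift it straight up.
- chamber: Fixed white box 154 mm (x) by 124 mm (y) by 60 mm tall, hollow, glass slides on its floor. Origin: centre of its underside. The recess for the cover is 134 by 104 mm and 6 mm deep (the cover's underside lies 54 mm above the bench); below it a free space 114 by 84 mm, 46 mm deep.
- rest: Fixed steel rest for the cover: two rails, 110 mm long (along y), 20 mm wide, centred at x = -46 and +46 mm, tops 35 mm above the bench, on a base plate 112 by 110 mm, 6 mm thick. Origin: centre of its underside. The cover lies centred on it, long side along the rest's x, either way round; the key's foot then hangs free between the rails.
- rod: Bystander: plain steel rod with a ball knob 26 mm across, standing in the round hole of the holder, 109 mm above the bench at its top. Origin at its lower end.
- dish: Bystander: closed glass dish, 92 mm diameter, 17 mm tall. Origin: centre of its underside.
- dropper: Bystander: small amber bottle, 30 mm diameter, 62 mm tall. Origin: centre of its underside.
- objective: Bystander: microscope objective standing on the bench, 30 mm diameter, 46 mm tall. Origin: centre of its underside.
- jar: Bystander: glass jar, 50 mm diameter, 55 mm tall. Origin: centre of its underside.
- slidebox: Bystander: grey slide box 85 by 100 by 30 mm. Origin: centre of its underside.
- screwdriver: Bystander: screwdriver with black handle, 160 mm long, lying on the bench. Origin: under its middle.

How it is judged:
By the outcome, as a careful person would: the job done as asked, in the order asked, and still so for the second after the job is handed in, with the robot touching nothing.
It also fails if it takes over 61 s, if anything falls off the work surface, if the arm or the gripper's body presses on something with over 40 N, if the wrist force passes 120 N, or if a joint passes its speed limit or range.

## Working session

There is one attempt and no reset: what is moved stays moved. The work goes in short steps, Python scripts to look and compute and a tool call to move; the robot and the scene stay as the last step left them, time stands still between calls to the robot, and variables do not carry over. Pictures are saved under pics/ and viewed, and the job is handed in when it is done.

Besides the shell and the picture viewer there is one more tool, called after "Call:" as name(argument=value, ...), one argument or row to a line, values as JSON. drive_tool: Moves the arm, as the interface text tells. Its arguments: {"type":"object","properties":{"motion":{"type":"string"},"grip":{"type":"number"},"squeeze":{"type":"number"}},"required":["motion"]}

```bash
ls; mkdir -p pics
cat > look.py <<'E'
import cv2,sys
from station import sensors,get_image,env
tag=sys.argv[1]
import pickle
d={}
for n in ("side","top"):
    im=get_image(n); d[n]=im; cv2.imwrite(f"pics/{tag}_{n}.png",im["color"])
pickle.dump(d,open(f"pics/{tag}.pkl","wb"))
for n in d: print(n,{k:v for k,v in d[n].items() if k!="color"})
print(sensors.get_obs())
E
python3 look.py a
```

```text
pics
side {'fov_y': 48.15776351882927, 'cx': 316.08131864001564, 'cy': 238.84691807307098, 'k1': -0.09038609277562078, 'rvec': array([ 0.16888576, -2.72776535,  1.4481705 ]), 'tvec': array([0.5342731 , 0.11367684, 1.02991756])}
top {'fov_y': 50.471292366241826, 'cx': 314.0266416561296, 'cy': 247.16375657889162, 'k1': -0.09039460358310167, 'rvec': array([ 2.14406625, -2.17181091,  0.17674316]), 'tvec': array([-0.00534559,  0.54082301,  1.11169071])}
{'clock': 0.1, 'q': array([ 1.00202528e+00,  1.50952295e-01,  1.43797076e+00,  1.20074347e-05,
        1.55381042e+00, -1.34000603e-01]), 'dq': array([ 5.38201482e-04, -2.13466748e-03, -1.10128606e-04,  5.28019155e-04,
        1.45646102e-03,  5.56625950e-05]), 'tau': array([ 4.93184678e-03, -7.14378190e+01, -5.71796143e+01, -2.18442342e-04,
        6.88391126e-03,  5.50875382e-05]), 'ee_pos': array([0.24218978, 0.52146982, 0.40412455]), 'tcp_rot': array([ 8.42971511e-01,  5.37957903e-01, -5.20052726e-04,  2.34421091e-04]), 'wrist_force': array([ 0.68825224, -0.80234851, -0.21230077]), 'wrist_torque': array([-0.01764774,  0.00741578,  0.06505504]), 'gripper_width': 0.08544643241121432}
```

View pics/a_top.png

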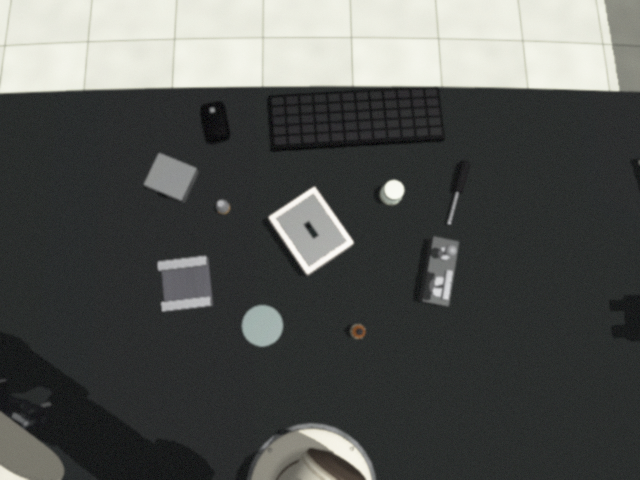

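View pics/a_side.png

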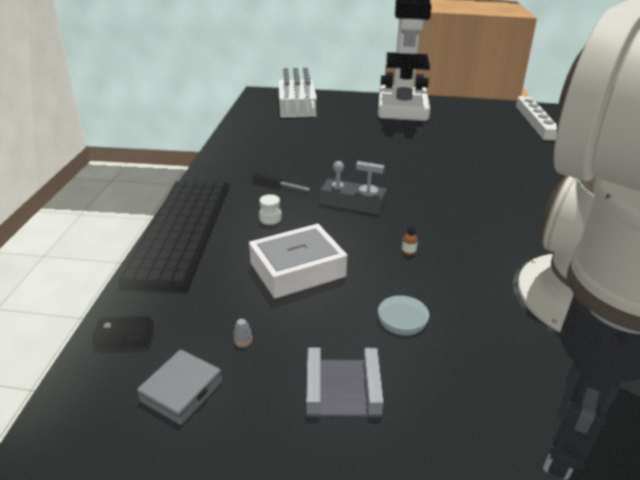

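The top view shows the chamber around (311,230), the rest at (186,284), the holder at (440,270) and the dish at (262,326). The side view shows the key's T-handle at (370,167) and the knob at (338,166). Next I'll zoom in and set up the ray-casting.

```bash
cat > geo.py <<'E'
import numpy as np,cv2,pickle
def load(tag): return pickle.load(open(f"pics/{tag}.pkl","rb"))
def K(c):
    f=240/np.tan(np.radians(c["fov_y"])/2); return np.array([[f,0,c["cx"]],[0,f,c["cy"]],[0,0,1.]])
def D(c): return np.array([c["k1"],0,0,0,0.])
def ray(c,uv):
    uv=np.asarray(uv,float).reshape(-1,1,2)
    n=cv2.undistortPoints(uv,K(c),D(c),None,None,None)[:,0] if False else cv2.undistortPointsIter(uv,K(c),D(c),None,None,(3,100,1e-12))[:,0]
    R=cv2.Rodrigues(c["rvec"])[0]; d=np.c_[n,np.ones(len(n))]@R
    o=-R.T@c["tvec"]; return o,d
def plane(c,uv,z):
    o,d=ray(c,uv); t=(z-o[2])/d[:,2]; return o+d*t[:,None]
def proj(c,p): return cv2.projectPoints(np.asarray(p,float).reshape(-1,1,3),c["rvec"],c["tvec"],K(c),D(c))[0][:,0]
def tri(c1,u1,c2,u2):
    o1,d1=ray(c1,u1);o2,d2=ray(c2,u2);d1=d1[0];d2=d2[0]
    s=np.linalg.lstsq(np.c_[d1,-d2],o2-o1,rcond=None)[0]
    a=o1+d1*s[0];b=o2+d2*s[1]; return (a+b)/2,np.linalg.norm(a-b)
def crop(im,x0,y0,w,h,s,fn):
    c=im["color"][y0:y0+h,x0:x0+w]; cv2.imwrite(fn,cv2.resize(c,None,fx=s,fy=s,interpolation=cv2.INTER_CUBIC))
E
python3 - <<'E'
from geo import *
d=load("a")
crop(d["top"],410,225,60,90,6,"pics/a1.png")
crop(d["side"],310,150,90,70,8,"pics/a2.png")
crop(d["top"],260,180,100,100,6,"pics/a3.png")
crop(d["top"],150,245,70,75,8,"pics/a4.png")
E
```

```text
(no output)
```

View pics/a1.png

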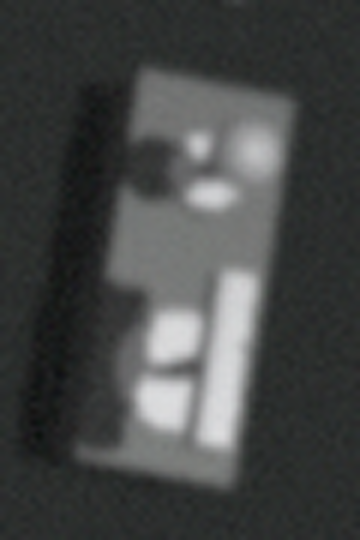

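View pics/a2.png

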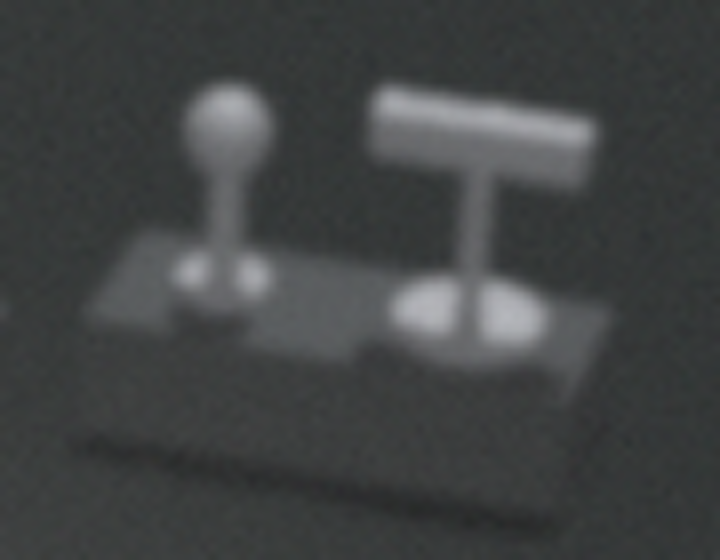

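View pics/a3.png

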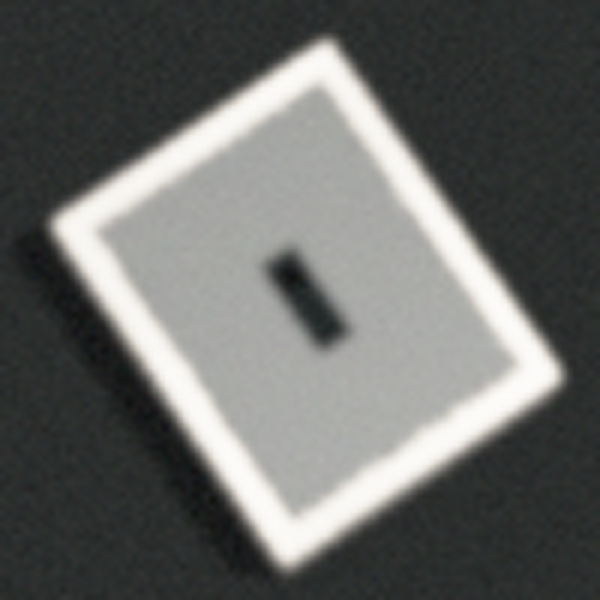

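View pics/a4.png

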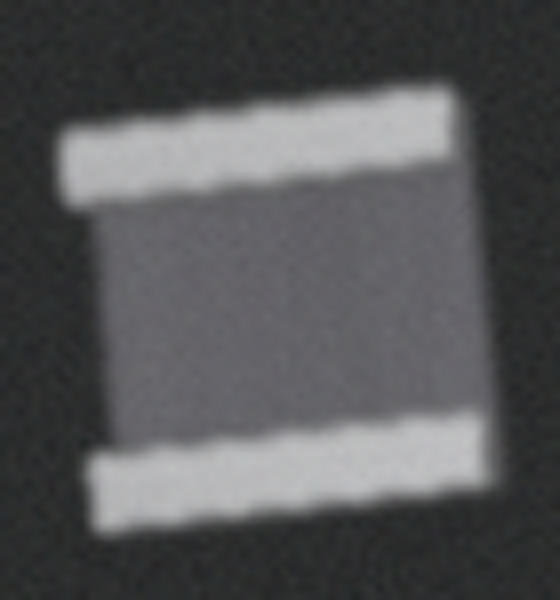

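Crops show the key's handle bar at about top (447.5,285), the slot at about (311,230) with its long axis along the chamber's long side, and two light rails. Now I'll take measurements from masks.

```bash
cat > meas.py <<'E'
from geo import *
def mask(c,lo,hi,roi,sc=4):
    x0,y0,x1,y1=roi
    g=cv2.cvtColor(c["color"],cv2.COLOR_BGR2GRAY)[y0:y1,x0:x1]
    g=cv2.resize(g,None,fx=sc,fy=sc,interpolation=cv2.INTER_CUBIC)
    g=cv2.GaussianBlur(g,(0,0),2)
    m=((g>=lo)&(g<=hi)).astype(np.uint8)
    cs,_=cv2.findContours(m,cv2.RETR_LIST,cv2.CHAIN_APPROX_NONE)
    cs=sorted(cs,key=cv2.contourArea,reverse=True)
    return [((k[:,0].astype(float)+.5)/sc-.5+[x0,y0]) for k in cs if cv2.contourArea(k)>80]
def rect(c,k,z):
    P=plane(c,k,z)[:,:2]*1000
    (cx,cy),(w,h),a=cv2.minAreaRect(P.astype(np.float32))
    if w<h: w,h,a=h,w,a+90
    a=(a+90)%180-90
    return round(cx,1),round(cy,1),round(w,1),round(h,1),round(a,2)
E
python3 - <<'E'
from meas import *
d=load("a");t=d["top"];s=d["side"]
g=cv2.cvtColor(t["color"],cv2.COLOR_BGR2GRAY)
print("gray: rim",g[213,280],"cover",g[215,310],"slot",g[230,311],"bench",g[300,330],"rail",g[264,180],"base",g[285,186],"holder",g[262,438],"handle",g[285,447],g[275,448])
print("chamber outer z60",[rect(t,k,.060) for k in mask(t,95,255,(255,175,365,285))[:1]])
print("slot z60",[rect(t,k,.060) for k in mask(t,0,90,(295,212,328,248))[:2]])
for k in mask(t,120,255,(150,245,220,320))[:2]: print("rail z35",rect(t,k,.035))
for k in mask(t,175,255,(436,260,462,305))[:4]: print("handle z112",rect(t,k,.112),rect(t,k,.104),k.mean(0))
for k in mask(t,60,255,(410,225,470,315))[:2]: print("holder z40",rect(t,k,.040))
E
```

```text
gray: rim 240 cover 166 slot 40 bench 47 rail 184 base 99 holder 120 handle 213 204
chamber outer z60 [(577.1, -4.9, 162.7, 131.7, 33.59)]
slot z60 [(577.6, -4.6, 36.6, 12.1, 32.96)]
rail z35 (418.3, 276.2, 112.6, 23.8, -83.7)
rail z35 (508.6, 286.7, 112.8, 23.1, -83.67)
handle z112 (447.3, -292.0, 61.3, 11.7, -12.01) (447.9, -294.3, 61.7, 11.8, -12.01) [447.37198795 284.55471888]
handle z112 (455.6, -274.4, 17.2, 15.1, -2.6) (456.2, -276.6, 17.3, 15.2, -2.61) [438.605  280.5375]
handle z112 (431.6, -271.4, 16.4, 11.3, -2.57) (432.0, -273.6, 16.5, 11.3, -2.57) [437.93145161 291.8077957 ]
holder z40 (483.6, -298.9, 156.1, 65.3, -11.98)
```

Run:
```python
from meas import *
d=load("a");t=d["top"];s=d["side"]
g=cv2.cvtColor(s["color"],cv2.COLOR_BGR2GRAY)
print("slot",g[247,297],"cover",g[255,290],"rail",g[375,314],g[375,373],"handle",g[164,370],"side",g[170,370])
for k in mask(s,0,115,(283,238,313,256))[:2]: print("slot z60 side",rect(s,k,.060))
for k in mask(s,95,255,(240,215,355,300))[:1]: print("chamber outline side n",len(k))
for k in mask(s,165,255,(295,335,395,425))[:3]: print("rail side z35",rect(s,k,.035))
for k in mask(s,165,255,(350,155,390,180))[:3]: print("handle top side z112",rect(s,k,.112),k.mean(0))
for k in mask(s,95,255,(352,155,390,172))[:3]: print("handle all",k.min(0),k.max(0))
print(proj(s,[[.4473,-.292,.112],[.5776,-.0046,.06],[.4635,.2815,.035]]))
crop(s,285,335,110,90,7,"pics/a5.png"); crop(s,240,215,115,85,6,"pics/a6.png")
```

```text
slot 116 cover 159 rail 181 183 handle 164 side 106
chamber outline side n 1009
rail side z35 (416.8, 276.6, 106.6, 17.8, -83.63)
rail side z35 (508.3, 287.1, 106.2, 17.2, -83.4)
handle all [355.875 160.125] [383.875 171.375]
[[370.03026946 164.14739321]
 [296.646105   248.51725124]
 [342.61571034 373.31039423]]
```

View pics/a5.png

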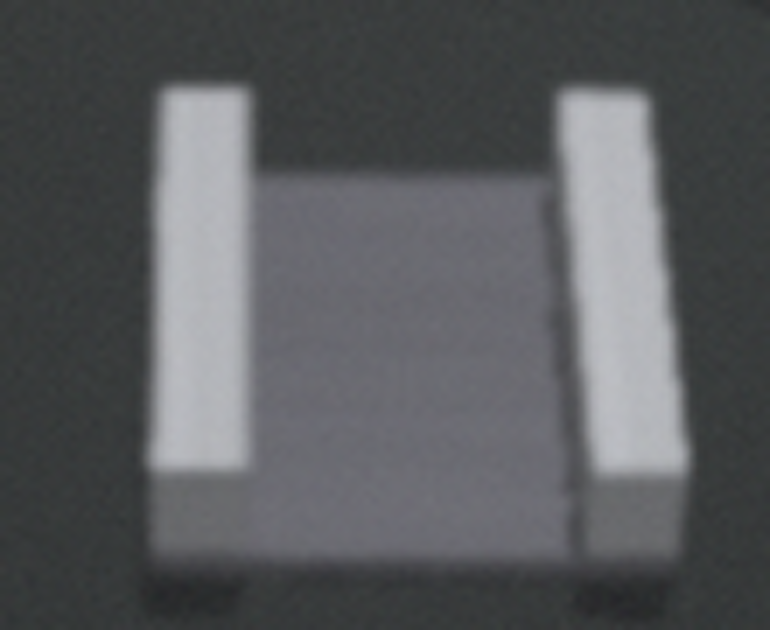

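View pics/a6.png

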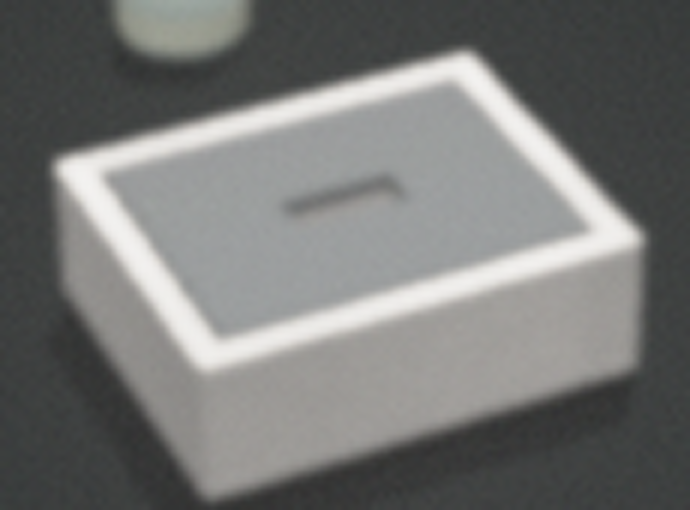

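Run:
```python
from meas import *
d=load("a");t=d["top"];s=d["side"]
g=cv2.cvtColor(s["color"],cv2.COLOR_BGR2GRAY)
# side rim top = bright >205 ; 
for lo in (200,):
  for k in mask(s,lo,255,(240,215,355,300))[:2]: print("rim side",rect(s,k,.06))
for k in mask(t,205,255,(255,175,365,285))[:2]: print("rim top",rect(t,k,.06))
def q(c,pts,off,z):
    P=plane(c,(np.array(pts,float)+.5)/6-.5+off,z)[:,:2]*1000; print(P.round(1).tolist(),P.mean(0).round(1),[np.linalg.norm(P[i]-P[i-1]).round(1) for i in range(4)])
q(s,[(62,165),(465,55),(640,238),(207,370)],[240,215],.06)
q(s,[(108,180),(460,82),(585,228),(222,337)],[240,215],.06)
q(t,[(330,40),(562,377),(288,568),(52,225)],[260,180],.06)
# handle, side view, corners of the top face
P=plane(s,(np.array([(385,88),(597,125),(590,145),(372,108)],float)+.5)/8-.5+[310,150],.112)*1000; print(P.round(1)[:,:2].tolist(),P.mean(0))
```

```text
rim side (577.2, -5.1, 154.9, 125.7, 33.57)
rim side (577.3, -5.7, 134.5, 104.3, 33.34)
rim top (577.3, -4.8, 154.9, 124.5, 33.55)
rim top (577.9, -4.7, 131.9, 103.3, 33.38)
[[673.5, -14.4], [548.4, -99.8], [479.5, 1.9], [605.4, 87.9]] [576.7  -6.1] [np.float64(122.9), np.float64(151.4), np.float64(122.9), np.float64(152.4)]
[[656.5, -7.9], [548.1, -82.3], [497.6, -1.3], [603.8, 71.1]] [576.5  -5.1] [np.float64(94.9), np.float64(131.4), np.float64(95.4), np.float64(128.5)]
[[676.5, -15.1], [547.3, -99.2], [477.6, 3.2], [606.6, 89.5]] [577.   -5.4] [np.float64(125.7), np.float64(154.2), np.float64(123.9), np.float64(155.2)]
[[476.9, -307.0], [414.3, -291.2], [416.2, -277.9], [480.0, -293.1]] [ 446.86275164 -292.32225668  112.        ]
```

```bash
cat > plan.py <<'E'
import sys,numpy as np
from scipy.spatial.transform import Rotation as R
from station import sensors
# usage: plan.py x y z(mm) yaw(deg of tool x)
o=sensors.get_obs(); p=o["ee_pos"]*1000; r=R.from_quat(o["tcp_rot"]); M=r.as_matrix()
print("t %.2f pos %s yaw %.2f tilt(z axis) %s w %.1f F %s T %s"%(o["clock"],p.round(1),np.degrees(np.arctan2(M[1,0],M[0,0])),M[:2,2].round(4),o["gripper_width"]*1000,o["wrist_force"].round(1),o["wrist_torque"].round(2)))
if len(sys.argv)>4:
    T=np.array(sys.argv[1:4],float); a=np.radians(float(sys.argv[4]))
    tr=np.array([[np.cos(a),np.sin(a),0],[np.sin(a),-np.cos(a),0],[0,0,-1]])
    print("shift tool mm",(M.T@(T-p)).round(1),"turn",(r.inv()*R.from_matrix(tr)).as_rotvec().round(4))
E
python3 plan.py 447.1 -292.1 380 78
```

```text
t 0.10 pos [242.2 521.5 404.1] yaw 65.09 tilt(z axis) [-0.0006 -0.001 ] w 85.4 F [ 0.7 -0.8 -0.2] T [-0.02  0.01  0.07]
shift tool mm [-651.5  528.5   24.8] turn [-0.0003  0.0011 -0.2253]
```

Call:
drive_tool(
  motion="-20 16 1 0 0 0; -34 28 1 0 0 0; -36 29 1 0 0 0; -36 29 1 0 0 0; -36 29 1 0 0 0; -36 29 1 0 0 0; -36 29 2 0 0 0; -36 29 2 0 0 0; -36 29 2 0 0 0; -36 29 2 0 0 0; -36 29 2 0 0 0; -36 29 2 0 0 0; -36 29 2 0 0 0; -36 29 1 0 0 0; -36 29 1 0 0 0; -36 29 1 0 0 0; -36 29 1 0 0 0; -36 29 1 0 0 0; -22 20 0 0 0 -0.1; 0 0 0 0 0 -0.125",
  grip=0,
)

```text
clock: 2.6
ee_pos: [0.4466, -0.2941, 0.3788]
tcp_rot: [0.777, 0.63, -0.0, -0.001]
wrist_force: [0.6, 0.3, -0.1]
gripper_width: 0.0856
```

```bash
python3 plan.py 447.1 -292.1 259 78
```

```text
t 2.60 pos [ 446.6 -294.1  378.8] yaw 78.09 tilt(z axis) [-0.0012  0.0007] w 85.6 F [ 0.6  0.3 -0.1] T [-0.01 -0.02  0.02]
shift tool mm [  2.    0.2 119.8] turn [-0.0014 -0.0004  0.0015]
```

Call:
drive_tool(
  motion="2 0 20 0 0 0; 0 0 30 0 0 0; 0 0 25 0 0 0; 0 0 15 0 0 0; 0 0 0 0 0 0",
  grip=0,
)

```text
clock: 3.22
ee_pos: [0.4468, -0.2902, 0.289]
tcp_rot: [0.777, 0.629, -0.0, -0.001]
wrist_force: [-0.3, -0.3, 1.0]
gripper_width: 0.0853
```

```bash
python3 look.py b >/dev/null; python3 plan.py 447.1 -292.1 259 78
python3 - <<'E'
from geo import *
d=load("b")
crop(d["top"],400,215,100,100,6,"pics/b1.png")
crop(d["side"],310,100,110,110,6,"pics/b2.png")
E
```

```text
t 3.33 pos [ 447.  -290.5  290.5] yaw 77.98 tilt(z axis) [ 0.0006 -0.0007] w 85.4 F [ 0.5 -0.2 -0.1] T [ 0.04 -0.03  0.02]
shift tool mm [-1.6  0.4 31.5] turn [ 0.0007  0.0005 -0.0004]
```

View pics/b1.png

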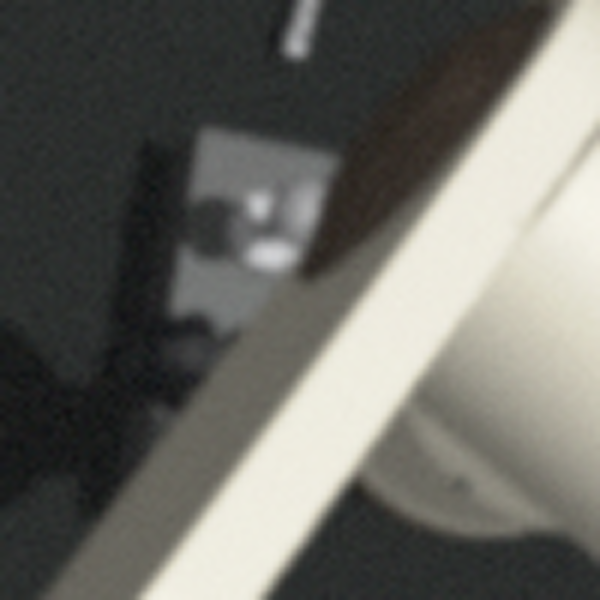

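View pics/b2.png

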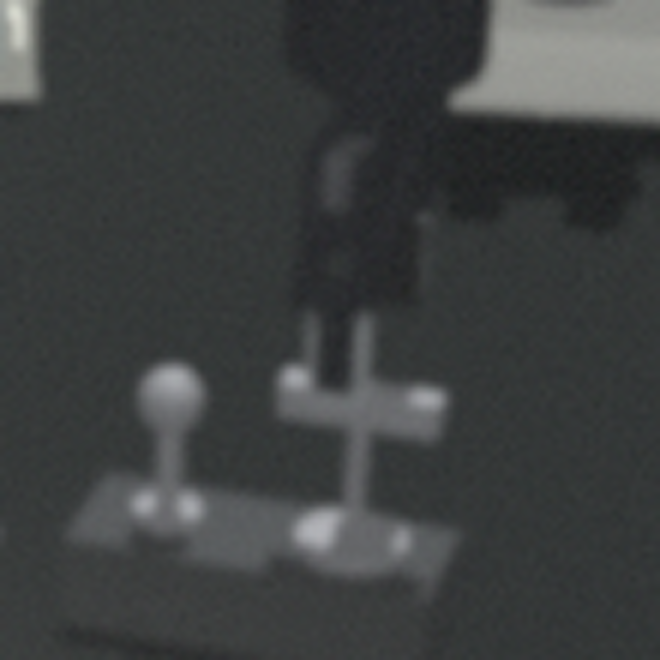

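The side view shows the open fingers straddling the handle bar, at crop (360,400), with nothing touched. Now I'll descend and close.

Call:
drive_tool(
  motion="-1 0 15 0 0 0; 0 0 12 0 0 0; 0 0 4 0 0 0; 0 0 0 0 0 0",
)

```text
clock: 3.82
ee_pos: [0.4466, -0.2913, 0.2584]
tcp_rot: [0.777, 0.629, -0.0, -0.0]
wrist_force: [-0.5, 0.3, -0.2]
gripper_width: 0.0851
```

```bash
for i in 1 2 3; do python3 plan.py 447.1 -292.1 259 78; done
```

```text
t 3.83 pos [ 446.6 -291.3  258.4] yaw 77.98 tilt(z axis) [-0.0005  0.0003] w 85.1 F [-0.5  0.3 -0.2] T [-0.03  0.02 -0.  ]
shift tool mm [-0.7  0.6 -0.6] turn [-0.0006 -0.0002 -0.0004]
t 3.83 pos [ 446.6 -291.3  258.4] yaw 77.98 tilt(z axis) [-0.0005  0.0003] w 85.1 F [-0.5  0.3 -0.2] T [-0.03  0.02 -0.  ]
shift tool mm [-0.7  0.6 -0.6] turn [-0.0006 -0.0002 -0.0004]
t 3.83 pos [ 446.6 -291.3  258.4] yaw 77.98 tilt(z axis) [-0.0005  0.0003] w 85.1 F [-0.5  0.3 -0.2] T [-0.03  0.02 -0.  ]
shift tool mm [-0.7  0.6 -0.6] turn [-0.0006 -0.0002 -0.0004]
```

Call:
drive_tool(
  motion="0 0 0 0 0 0; 0 0 0 0 0 0; 0 0 0 0 0 0; 0 0 0 0 0 0; 0 0 0 0 0 0; 0 0 0 0 0 0; 0 0 0 0 0 0; 0 0 0 0 0 0",
  grip=255,
  squeeze=80,
)

```text
clock: 4.82
ee_pos: [0.4467, -0.2913, 0.2588]
tcp_rot: [0.777, 0.629, -0.0, 0.0]
wrist_force: [-0.5, 0.1, 4.8]
gripper_width: 0.0129
```

```bash
python3 plan.py
```

```text
t 4.83 pos [ 446.7 -291.3  258.8] yaw 77.98 tilt(z axis) [ 0.0001 -0.0002] w 12.9 F [-0.5  0.1  4.8] T [ 0.2   0.04 -0.04]
```

Call:
drive_tool(
  motion="0 0 -5 0 0 0; 0 0 -10 0 0 0; 0 0 -15 0 0 0; 0 0 -20 0 0 0; 0 0 -25 0 0 0; 0 0 -25 0 0 0; 0 0 -15 0 0 0; 0 0 -5 0 0 0; 0 0 0 0 0 0",
)

```text
clock: 5.95
ee_pos: [0.4466, -0.2913, 0.3785]
tcp_rot: [0.777, 0.629, -0.0, -0.0]
wrist_force: [-0.7, 1.0, -0.7]
gripper_width: 0.0125
```

```bash
python3 look.py c >/dev/null;python3 plan.py 577.3 -5 378 123.5
python3 - <<'E'
from geo import *
d=load("c")
crop(d["side"],310,60,110,130,5,"pics/c2.png")
E
```

```text
t 6.05 pos [ 446.6 -291.2  377.9] yaw 77.98 tilt(z axis) [-0.001   0.0007] w 13.2 F [-0.1 -0.3 -1.7] T [ 0.01  0.03 -0.02]
shift tool mm [307.2  68.2  -0. ] turn [-0.0008 -0.0009 -0.7945]
```

View pics/c2.png

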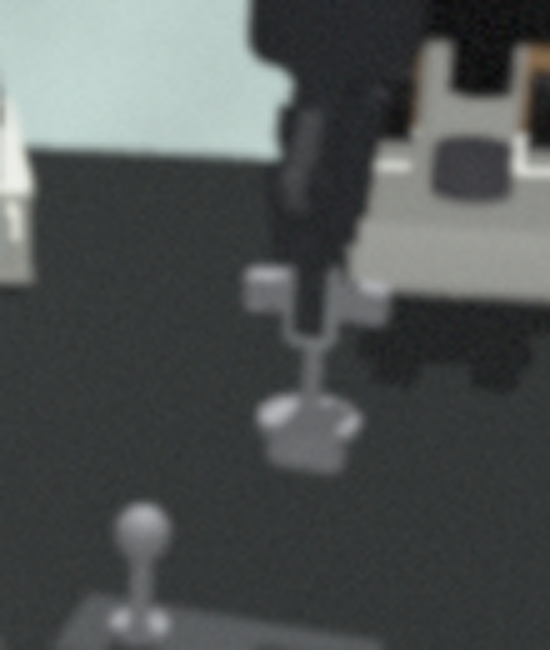

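Side view: key clear of the holder, gripped upright mid-bar (crop (315,300)), foot visible beneath the collar. The holder's rod is undisturbed.

Call:
drive_tool(
  motion="15 3 0 0 0 0; 30 7 0 0 0 0; 40 9 0 0 0 0; 40 9 0 0 0 0; 40 9 0 0 0 0; 40 9 0 0 0 0; 40 9 0 0 0 0; 35 7.5 0 0 0 0; 20 4 0 0 0 0; 7 1.5 0 0 0 -0.1; 0 0 0 0 0 -0.16; 0 0 0 0 0 -0.16; 0 0 0 0 0 -0.16; 0 0 0 0 0 -0.12; 0 0 0 0 0 -0.0945; 0 0 0 0 0 0",
)

```text
clock: 8.05
ee_pos: [0.577, -0.0051, 0.3785]
tcp_rot: [0.474, 0.881, -0.0, -0.0]
wrist_force: [0.3, -0.2, -1.3]
gripper_width: 0.0128
```

```bash
python3 look.py e >/dev/null;python3 plan.py 577.3 -5 308 123.5
python3 - <<'E'
from geo import *
d=load("e")
crop(d["side"],225,150,140,150,4,"pics/e2.png")
crop(d["top"],260,180,100,100,5,"pics/e1.png")
E
```

```text
t 8.15 pos [577.   -5.1 378.6] yaw 123.36 tilt(z axis) [-0.0003 -0.0001] w 12.4 F [ 0.5  0.2 -2.8] T [-0.01  0.02  0.01]
shift tool mm [-0.   0.3 70.6] turn [-0.0003 -0.     -0.0024]
```

View pics/e2.png

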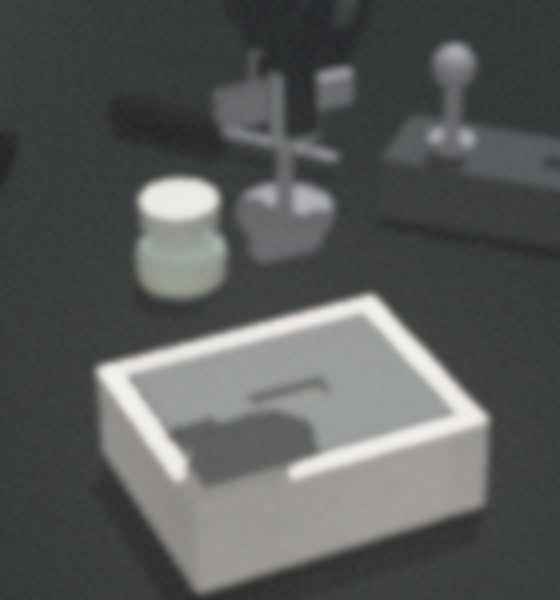

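View pics/e1.png

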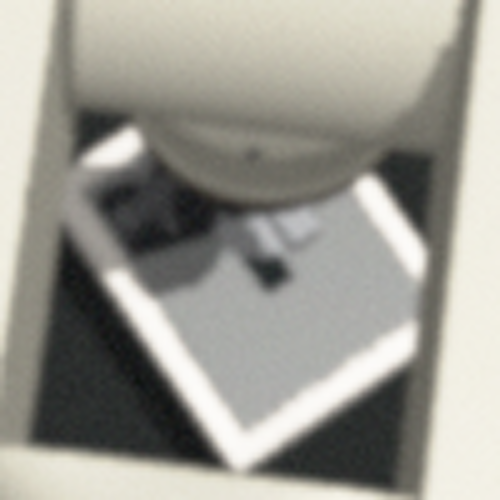

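Run:
```python
from meas import *
s=load("e")["side"]
for (x,y) in [(577,-5.1),(580,-5.1),(577,-2.1)]:
  p=np.array([x,y,140.8])
  a=np.radians(33.4);u=np.array([np.cos(a),np.sin(a),0])
  print((x,y),[ (4*(v-[225,150])).round(0).tolist() for v in proj(s,np.array([p,p+u*14.5,p-u*14.5,p+[0,0,25],p+[0,0,22],p+[0,0,83],p+[0,0,91]+u*32,p+[0,0,91]-u*32])/1000)])
# collar extremes in the side view
g=cv2.cvtColor(s["color"],cv2.COLOR_BGR2GRAY)
for y in (202,203,204,205): print(y,g[y,278:316].tolist())
```

```text
(577, -5.1) [[286.0, 253.0], [258.0, 260.0], [314.0, 246.0], [285.0, 207.0], [285.0, 212.0], [284.0, 95.0], [218.0, 93.0], [348.0, 65.0]]
(580, -5.1) [[280.0, 253.0], [251.0, 260.0], [308.0, 246.0], [279.0, 206.0], [279.0, 212.0], [277.0, 95.0], [211.0, 93.0], [341.0, 65.0]]
(577, -2.1) [[285.0, 256.0], [257.0, 263.0], [313.0, 249.0], [284.0, 210.0], [284.0, 216.0], [283.0, 98.0], [216.0, 96.0], [347.0, 68.0]]
202 [162, 124, 85, 66, 65, 74, 91, 98, 103, 105, 103, 106, 107, 109, 113, 112, 109, 108, 107, 118, 140, 158, 167, 163, 157, 148, 144, 142, 138, 121, 97, 70, 61, 55, 60, 60, 61, 62]
203 [140, 110, 80, 65, 67, 76, 90, 99, 102, 104, 106, 104, 104, 105, 106, 104, 108, 105, 107, 112, 124, 136, 142, 140, 131, 122, 117, 118, 114, 106, 88, 73, 62, 59, 62, 58, 61, 61]
204 [128, 105, 80, 64, 64, 75, 89, 99, 104, 107, 105, 104, 106, 104, 103, 106, 102, 105, 105, 106, 110, 112, 115, 117, 112, 108, 106, 105, 104, 98, 83, 69, 63, 64, 60, 60, 62, 60]
205 [123, 102, 76, 64, 66, 70, 82, 96, 102, 105, 105, 105, 104, 106, 104, 105, 106, 105, 105, 107, 104, 105, 107, 105, 105, 105, 105, 105, 101, 91, 77, 64, 62, 63, 59, 61, 59, 64]
```

The collar and foot pixels match the TCP prediction to within half a pixel: collar centre 284 against 285, foot at (258,260). The key is centred over the slot and aligned with it, so I'll lower it.

Call:
drive_tool(
  motion="0 0 20 0 0 0; 0 0 25 0 0 0; 0 0 20 0 0 0; 0 0 9 0 0 0; 0 0 5 0 0 0; 0 0 4 0 0 0; 0 0 4 0 0 0; 0 0 0 0 0 0",
)

```text
clock: 9.15
ee_pos: [0.5771, -0.0052, 0.2916]
tcp_rot: [0.473, 0.881, -0.0, -0.0]
wrist_force: [0.1, 0.8, -0.9]
gripper_width: 0.0126
```

```bash
python3 plan.py 577.3 -5 280.3 123.5
```

```text
t 9.15 pos [577.1  -5.2 291.6] yaw 123.50 tilt(z axis) [-0.0002 -0.0001] w 12.6 F [ 0.1  0.8 -0.9] T [-0.04  0.01 -0.  ]
shift tool mm [ 0.   0.3 11.3] turn [-0.0002 -0.     -0.0001]
```

The foot is in the slot with no contact force.

Call:
drive_tool(
  motion="0 0 4 0 0 0; 0 0 4 0 0 0; 0 0 3 0 0 0; 0 0 0 0 0 0; 0 0 0 0 0 0",
)

```text
clock: 9.78
ee_pos: [0.5771, -0.0052, 0.2808]
tcp_rot: [0.473, 0.881, -0.0, 0.0]
wrist_force: [-0.6, -0.9, -0.9]
gripper_width: 0.0128
```

```bash
python3 look.py f >/dev/null;python3 plan.py 577.3 -5 280.3 123.5
python3 - <<'E'
from geo import *
d=load("f")
crop(d["side"],225,170,140,130,5,"pics/f2.png")
E
```

```text
t 9.88 pos [577.1  -5.2 280.8] yaw 123.50 tilt(z axis) [ 0.0001 -0.0001] w 12.9 F [-0.6  0.  -1.6] T [-0.06  0.01 -0.04]
shift tool mm [0.1 0.2 0.5] turn [0.     0.0002 0.    ]
```

View pics/f2.png

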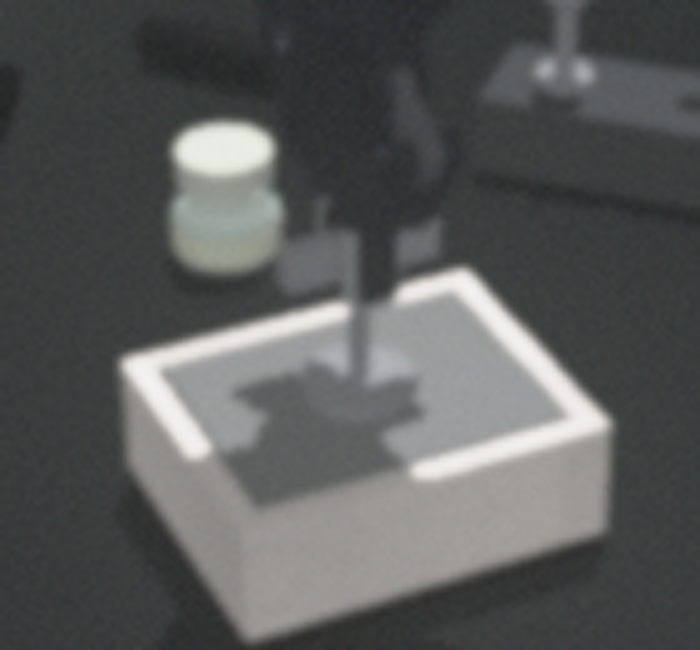

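The collar sits about 2 mm above the cover (crop (360,385)) and the foot is through. I'll lower 0.7 mm more and make the quarter turn.

Call:
drive_tool(
  motion="0 0 0.7 0 0 0; 0 0 0 0 0 0.08; 0 0 0 0 0 0.14; 0 0 0 0 0 0.15; 0 0 0 0 0 0.15; 0 0 0 0 0 0.15; 0 0 0 0 0 0.15; 0 0 0 0 0 0.15; 0 0 0 0 0 0.15; 0 0 0 0 0 0.15; 0 0 0 0 0 0.15; 0 0 0 0 0 0.1; 0 0 0 0 0 0.05; 0 0 0 0 0 0; 0 0 0 0 0 0",
  squeeze=100,
)

```text
clock: 11.75
ee_pos: [0.5771, -0.0052, 0.28]
tcp_rot: [0.957, 0.289, -0.0, 0.0]
wrist_force: [-0.8, -0.5, -2.2]
gripper_width: 0.0124
```

```bash
python3 look.py g >/dev/null;python3 plan.py 577.3 -5 280.3 33.5
python3 - <<'E'
from geo import *
d=load("g")
crop(d["side"],225,170,140,130,5,"pics/g2.png")
E
```

```text
t 11.85 pos [577.1  -5.2 280. ] yaw 33.59 tilt(z axis) [-0.     -0.0001] w 12.1 F [ 0.4  0.3 -2.1] T [ 0.04  0.05 -0.01]
shift tool mm [ 0.3 -0.1 -0.3] turn [0.0001 0.0001 0.0016]
```

View pics/g2.png

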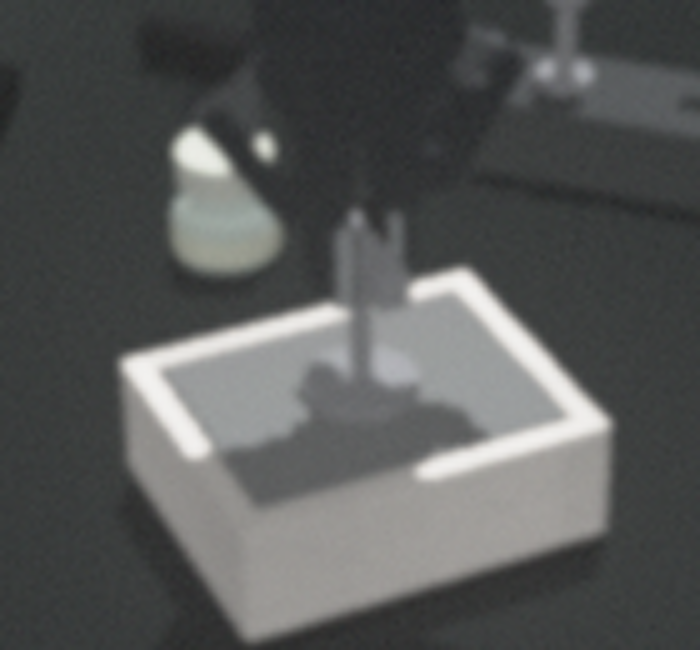

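The handle now points crosswise (crop (370,260)), with no torque built up. I'll lift gently.

Call:
drive_tool(
  motion="0 0 -1 0 0 0; 0 0 -1 0 0 0; 0 0 -2 0 0 0; 0 0 -3 0 0 0; 0 0 -4 0 0 0; 0 0 -4 0 0 0; 0 0 -5 0 0 0; 0 0 -5 0 0 0; 0 0 -5 0 0 0; 0 0 0 0 0 0; 0 0 0 0 0 0",
)

```text
clock: 13.22
ee_pos: [0.5771, -0.0052, 0.3099]
tcp_rot: [0.957, 0.289, -0.0, -0.0]
wrist_force: [0.1, -0.6, -3.2]
gripper_width: 0.0121
```

```bash
python3 look.py h >/dev/null;python3 plan.py 577.3 -5 280.3 33.5
python3 - <<'E'
from geo import *
d=load("h")
crop(d["side"],225,150,140,150,4,"pics/h2.png")
E
```

```text
t 13.32 pos [577.1  -5.2 309.8] yaw 33.54 tilt(z axis) [-0.0004 -0.    ] w 12.1 F [-0.2  0.4 -4.6] T [-0.03  0.1   0.03]
shift tool mm [ 0.3 -0.  29.5] turn [-0.0002  0.0003  0.0008]
```

View pics/h2.png

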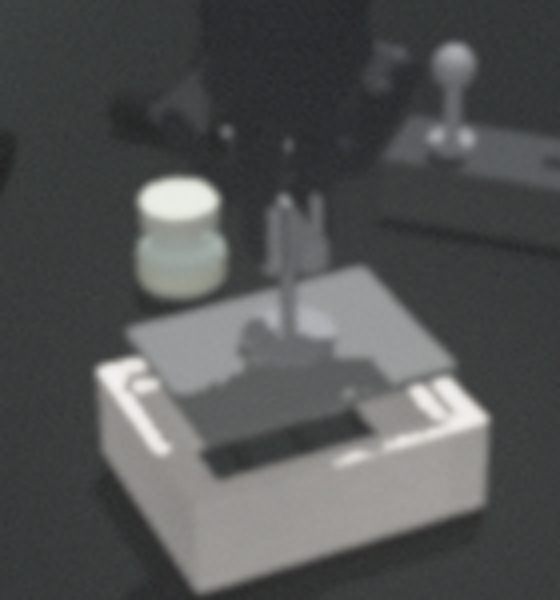

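The cover is lifted nearly level, with the slides chamber visible beneath. I'll raise it further and carry it gently.

Call:
drive_tool(
  motion="0 0 -5 0 0 0; 0 0 -8 0 0 0; 0 0 -10 0 0 0; 0 0 -10 0 0 0; 0 0 -9 0 0 0; 0 0 -5 0 0 0; 0 0 -3 0 0 0; 0 0 0 0 0 0",
)

```text
clock: 14.32
ee_pos: [0.5771, -0.0052, 0.36]
tcp_rot: [0.957, 0.289, -0.0, 0.0]
wrist_force: [0.4, -0.3, -4.1]
gripper_width: 0.0123
```

```bash
python3 plan.py 463 281.6 360 6.4
```

```text
t 14.32 pos [577.1  -5.2 360. ] yaw 33.55 tilt(z axis) [-0.0001 -0.0001] w 12.3 F [ 0.4 -0.3 -4.1] T [-0.01 -0.04  0.  ]
shift tool mm [  63.4 -302.1   -0. ] turn [1.000e-04 1.000e-04 4.738e-01]
```

Call:
drive_tool(
  motion="1.3 -6 0 0 0 0; 2.5 -12 0 0 0 0; 3.8 -18 0 0 0 0; 4.6 -22 0 0 0 0; 5.2 -25 0 0 0 0; 5.2 -25 0 0 0 0; 5.2 -25 0 0 0 0; 5.2 -25 0 0 0 0; 5.2 -25 0 0 0 0; 5.2 -25 0 0 0 0; 5.2 -25 0 0 0 0; 4.6 -22 0 0 0 0; 3.8 -18 0 0 0 0; 2.9 -14 0 0 0 0; 1.9 -9 0 0 0 0; 1.3 -6 0 0 0 0; 0 0 0 0 0 0; 0 0 0 0 0 0",
)

```text
clock: 16.58
ee_pos: [0.463, 0.2811, 0.36]
tcp_rot: [0.958, 0.288, -0.0, 0.0]
wrist_force: [-0.6, -0.4, -5.2]
gripper_width: 0.012
```

Call:
drive_tool(
  motion="0 0 0 0 0 0.03; 0 0 0 0 0 0.06; 0 0 0 0 0 0.08; 0 0 0 0 0 0.09; 0 0 0 0 0 0.08; 0 0 0 0 0 0.07; 0 0 0 0 0 0.044; 0 0 0 0 0 0.02; 0 0 0 0 0 0; 0 0 0 0 0 0",
)

```text
clock: 17.82
ee_pos: [0.4628, 0.2813, 0.36]
tcp_rot: [0.998, 0.056, -0.0, 0.0]
wrist_force: [0.5, 0.2, -4.0]
gripper_width: 0.0123
```

```bash
python3 look.py i >/dev/null;python3 plan.py 463 281.6 360 6.4
python3 - <<'E'
from geo import *
d=load("i")
crop(d["side"],270,200,160,230,2.6,"pics/i2.png")
crop(d["top"],130,220,110,130,4,"pics/i1.png")
E
```

```text
t 17.93 pos [462.8 281.4 360. ] yaw 6.40 tilt(z axis) [-0.0001 -0.0001] w 12.0 F [ 0.3  0.7 -4. ] T [ 0.   -0.02 -0.04]
shift tool mm [ 0.2 -0.2 -0. ] turn [0.0001 0.0001 0.0001]
```

View pics/i2.png

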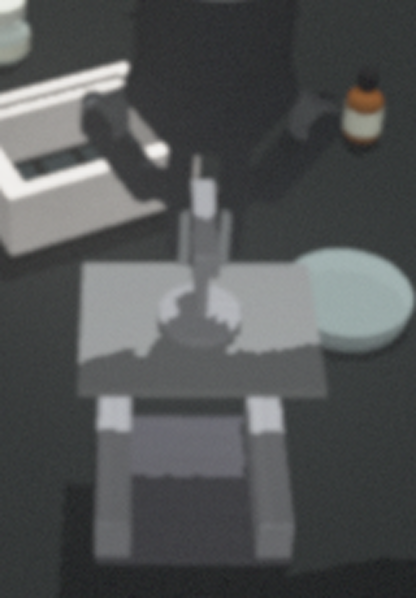

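View pics/i1.png

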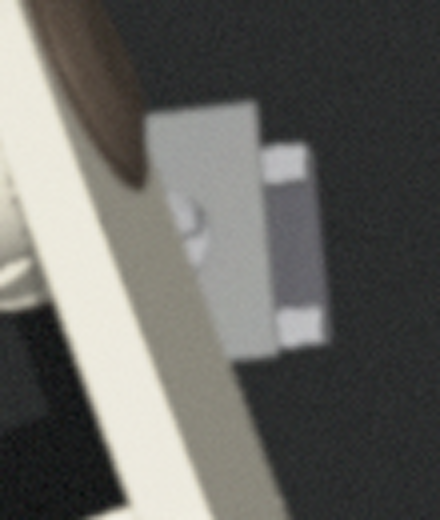

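Run:
```python
from meas import *
d=load("i");s=d["side"];t=d["top"]
a=np.radians(6.4);u=np.array([np.cos(a),np.sin(a),0]);v=np.array([-np.sin(a),np.cos(a),0])
c=np.array([462.8,281.4,138.2])
C=np.array([c+sx*65*u+sy*50*v for sx,sy in((1,-1),(-1,-1),(-1,1),(1,1))])
print("side pred",((proj(s,C/1000)-[270,200]+.5)*2.6).round(0).tolist())
print("side pred under",((proj(s,(C-[0,0,6])/1000)-[270,200]+.5)*2.6).round(0).tolist())
print("top pred",((proj(t,C/1000)-[130,220]+.5)*4).round(0).tolist())
crop(s,290,285,120,85,6.5,"pics/i3.png")
print("side i3 pred",((proj(s,C/1000)-[290,285]+.5)*6.5).round(0).tolist(),((proj(s,(C-[0,0,6])/1000)-[290,285]+.5)*6.5).round(0).tolist())
```

```text
side pred [[83.0, 263.0], [307.0, 265.0], [327.0, 391.0], [77.0, 389.0]]
side pred under [[83.0, 271.0], [307.0, 273.0], [326.0, 399.0], [77.0, 397.0]]
top pred [[255.0, 104.0], [279.0, 355.0], [85.0, 379.0], [64.0, 127.0]]
side i3 pred [[77.0, 105.0], [639.0, 111.0], [687.0, 425.0], [62.0, 420.0]] [[77.0, 125.0], [636.0, 130.0], [684.0, 445.0], [63.0, 440.0]]
```

View pics/i3.png

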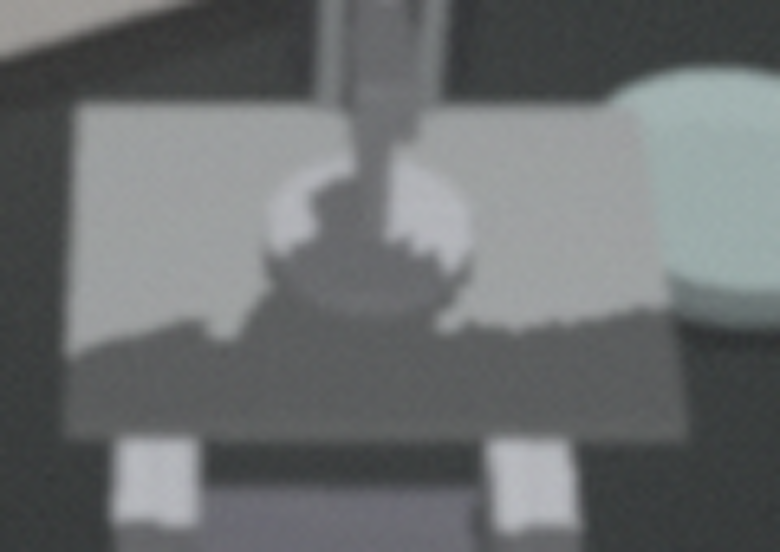

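The cover outline matches the prediction within about 1 px (TL 77,103 against 77,105; BR 687,441 against about 686,445), with perhaps 0.5–1° of yaw or tip. I'll lower it close to the rails and measure again.

Call:
drive_tool(
  motion="0 0 4 0 0 0; 0 0 8 0 0 0; 0 0 12 0 0 0; 0 0 14 0 0 0; 0 0 14 0 0 0; 0 0 12 0 0 0; 0 0 9 0 0 0; 0 0 6 0 0 0; 0 0 3 0 0 0; 0 0 2 0 0 0; 0 0 0 0 0 0; 0 0 0 0 0 0",
)

```text
clock: 19.42
ee_pos: [0.4628, 0.2814, 0.2762]
tcp_rot: [0.998, 0.056, 0.0, -0.0]
wrist_force: [0.2, -0.1, -4.6]
gripper_width: 0.0122
```

```bash
python3 look.py j >/dev/null;python3 plan.py 463 281.6 265 6.4
python3 - <<'E'
from meas import *
d=load("j");s=d["side"];t=d["top"]
a=np.radians(6.4);u=np.array([np.cos(a),np.sin(a),0]);v=np.array([-np.sin(a),np.cos(a),0])
c=np.array([462.8,281.4,54.2])
C=np.array([c+sx*65*u+sy*50*v for sx,sy in((1,-1),(-1,-1),(-1,1),(1,1))])
crop(s,285,330,115,90,6.5,"pics/j3.png")
print("side j3 pred",((proj(s,C/1000)-[285,330]+.5)*6.5).round(0).tolist(),((proj(s,(C-[0,0,6])/1000)-[285,330]+.5)*6.5).round(0).tolist())
crop(t,140,240,90,90,6,"pics/j1.png")
print("top j1 pred",((proj(t,C/1000)-[140,240]+.5)*6).round(0).tolist(),((proj(t,(C-[0,0,6])/1000)-[140,240]+.5)*6).round(0).tolist())
E
```

```text
t 19.52 pos [462.8 281.4 276.2] yaw 6.39 tilt(z axis) [0.0002 0.    ] w 12.1 F [-0.1 -0.4 -4.5] T [ 0.   -0.05  0.01]
shift tool mm [ 0.2 -0.2 11.2] turn [ 0.     -0.0002 -0.0003]
side j3 pred [[112.0, 73.0], [642.0, 78.0], [683.0, 399.0], [99.0, 394.0]] [[112.0, 91.0], [640.0, 96.0], [681.0, 417.0], [99.0, 412.0]]
top j1 pred [[371.0, 68.0], [405.0, 418.0], [135.0, 451.0], [104.0, 101.0]] [[374.0, 70.0], [408.0, 419.0], [139.0, 451.0], [109.0, 103.0]]
```

View pics/j3.png

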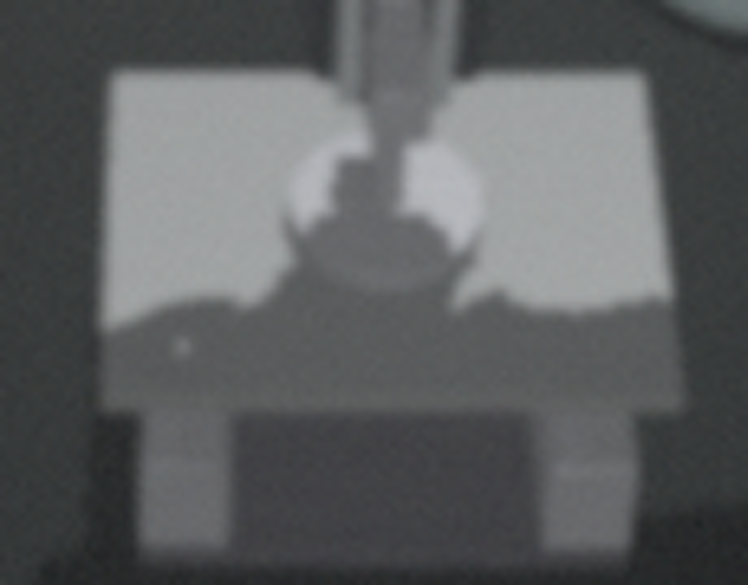

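View pics/j1.png

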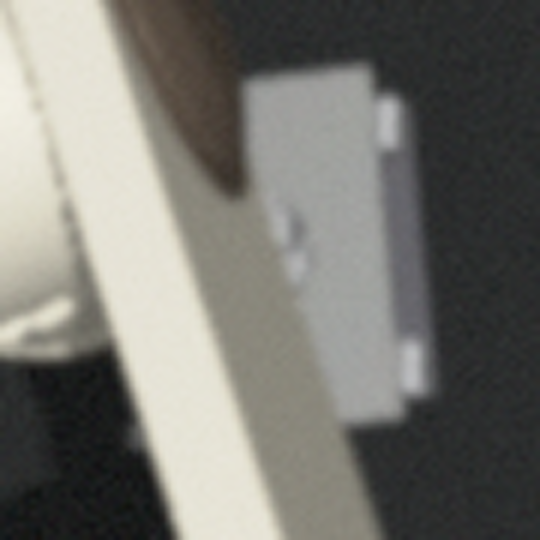

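Side corners: TL (112,70), TR (643,72), BL (101,410), BR (684,411). That is within 1 px of the prediction, with a slight tip. I'll set it down slowly until it rests on the rails, leaving play between foot and collar.

Call:
drive_tool(
  motion="0 0 4 0 0 0; 0 0 3 0 0 0; 0 0 2 0 0 0; 0 0 1.5 0 0 0; 0 0 1 0 0 0; 0 0 1 0 0 0; 0 0 1 0 0 0; 0 0 0.7 0 0 0; 0 0 0 0 0 0; 0 0 0 0 0 0",
)

```text
clock: 20.78
ee_pos: [0.4628, 0.2814, 0.2619]
tcp_rot: [0.998, 0.056, 0.0, -0.0]
wrist_force: [-0.2, 0.7, -1.5]
gripper_width: 0.0119
```

```bash
python3 look.py k >/dev/null;python3 plan.py 463 281.6 265 6.4
python3 - <<'E'
from meas import *
d=load("k");s=d["side"];t=d["top"]
a=np.radians(6.4);u=np.array([np.cos(a),np.sin(a),0]);v=np.array([-np.sin(a),np.cos(a),0])
c=np.array([463,281.6,41])
C=np.array([c+sx*65*u+sy*50*v for sx,sy in((1,-1),(-1,-1),(-1,1),(1,1))])
crop(s,285,335,115,90,6.5,"pics/k3.png")
print("side k3 pred",((proj(s,C/1000)-[285,335]+.5)*6.5).round(0).tolist(),((proj(s,(C-[0,0,6])/1000)-[285,335]+.5)*6.5).round(0).tolist())
crop(t,140,240,90,90,6,"pics/k1.png")
print("top k1 pred",((proj(t,C/1000)-[140,240]+.5)*6).round(0).tolist(),((proj(t,(C-[0,0,6])/1000)-[140,240]+.5)*6).round(0).tolist())
E
```

```text
t 20.88 pos [462.8 281.4 261.9] yaw 6.39 tilt(z axis) [ 0.0001 -0.    ] w 12.0 F [ 0.7  0.3 -2.1] T [-0.03 -0.06 -0.  ]
shift tool mm [ 0.2 -0.2 -3.1] turn [ 0.     -0.0001 -0.0002]
side k3 pred [[111.0, 80.0], [636.0, 85.0], [677.0, 406.0], [98.0, 401.0]] [[112.0, 97.0], [635.0, 102.0], [674.0, 423.0], [99.0, 418.0]]
top k1 pred [[377.0, 72.0], [412.0, 419.0], [144.0, 451.0], [114.0, 105.0]] [[380.0, 75.0], [415.0, 419.0], [148.0, 451.0], [118.0, 107.0]]
```

View pics/k3.png

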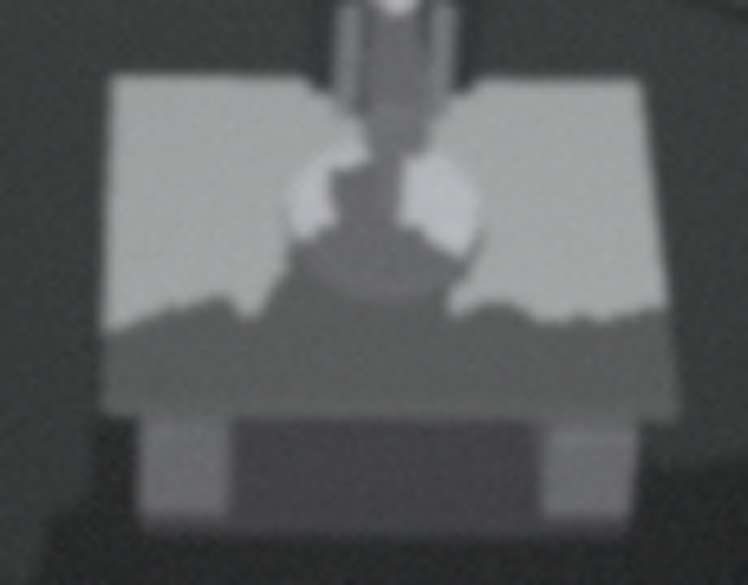

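View pics/k1.png

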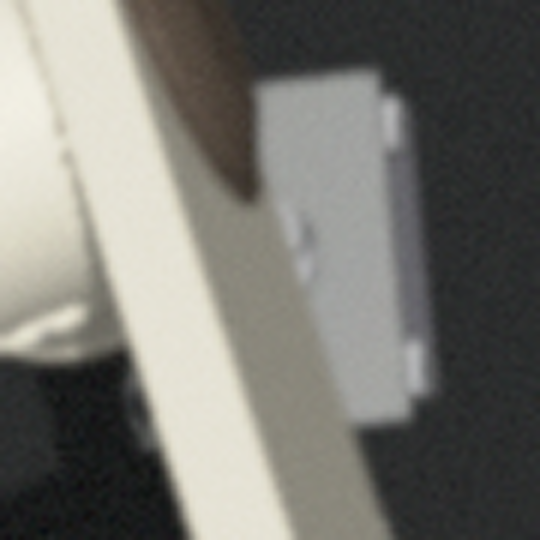

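Run:
```python
from meas import *
d=load("k");s=d["side"];t=d["top"];A=load("a")
a=np.radians(6.4);u=np.array([np.cos(a),np.sin(a),0]);v=np.array([-np.sin(a),np.cos(a),0])
c=np.array([463,281.6,0])
def prof(im,base,dirn,rng,z):
    g=cv2.cvtColor(im["color"],cv2.COLOR_BGR2GRAY)
    w=np.array([base+dirn*r+[0,0,z] for r in rng])/1000
    uv=proj(im,w).astype(np.float32)
    return cv2.remap(g,uv[:,0].reshape(1,-1),uv[:,1].reshape(1,-1),cv2.INTER_LINEAR)[0]
R=np.arange(-64,-40,1)
for sx in (46,-46,0,30,-30):
  print("top y-profile at x",sx,"\n before z35",prof(A["top"],c+sx*u,v,R,35).tolist(),"\n now z41",prof(t,c+sx*u,v,R,41).tolist())
R=np.arange(-74,-56,1);R2=np.arange(56,74,1)
for sy in (-35,-20,):
  print("top x-prof y",sy,"\n -",prof(t,c+sy*v,u,R,41).tolist(),"\n +",prof(t,c+sy*v,u,R2,41).tolist())
for sy in (-35,-10,10):
  print("side x-prof y",sy,"\n -",prof(s,c+sy*v,u,R,41).tolist(),"\n +",prof(s,c+sy*v,u,R2,41).tolist())
R=np.arange(-60,-40,1);R2=np.arange(44,64,1)
for sx in (-50,-40,50,40): print("side y-prof x",sx,"\n -",prof(s,c+sx*u,v,R,41).tolist(),"\n + (z35)",prof(s,c+sx*u,v,R2,35).tolist())
```

```text
top y-profile at x 46 
 before z35 [45, 50, 55, 64, 74, 84, 93, 106, 121, 136, 152, 167, 175, 183, 187, 187, 187, 188, 188, 188, 188, 188, 188, 187] 
 now z41 [51, 54, 63, 72, 83, 93, 107, 122, 137, 153, 168, 171, 173, 168, 159, 156, 155, 155, 157, 159, 161, 162, 162, 161]
top y-profile at x -46 
 before z35 [48, 51, 55, 64, 74, 84, 94, 106, 121, 137, 154, 171, 179, 185, 189, 189, 190, 191, 191, 191, 191, 190, 189, 189] 
 now z41 [50, 58, 66, 76, 86, 95, 107, 124, 139, 154, 170, 173, 174, 170, 163, 159, 160, 161, 163, 164, 164, 163, 163, 163]
top y-profile at x 0 
 before z35 [46, 51, 57, 64, 72, 79, 87, 93, 98, 101, 101, 101, 101, 102, 102, 101, 101, 101, 100, 100, 99, 99, 100, 100] 
 now z41 [50, 54, 61, 68, 77, 87, 94, 98, 101, 103, 104, 107, 110, 117, 125, 134, 144, 153, 157, 161, 161, 160, 160, 161]
top y-profile at x 30 
 before z35 [47, 48, 54, 61, 69, 79, 89, 93, 98, 99, 101, 100, 98, 97, 98, 98, 99, 101, 100, 98, 97, 97, 97, 97] 
 now z41 [46, 55, 64, 72, 80, 87, 92, 97, 99, 101, 102, 103, 108, 118, 128, 139, 150, 154, 159, 160, 160, 160, 160, 159]
top y-profile at x -30 
 b
[... 1384 characters left out ...]
, 109, 107, 106, 106, 105, 104, 105, 105, 106]
side y-prof x -40 
 - [63, 63, 63, 63, 64, 67, 74, 83, 98, 113, 128, 142, 151, 157, 160, 161, 161, 161, 161, 161] 
 + (z35) [93, 93, 94, 96, 96, 96, 99, 102, 104, 107, 110, 112, 111, 109, 107, 106, 105, 106, 106, 106]
side y-prof x 50 
 - [61, 62, 62, 61, 63, 67, 73, 88, 103, 119, 135, 146, 152, 157, 158, 159, 159, 159, 159, 160] 
 + (z35) [90, 91, 93, 95, 96, 98, 101, 102, 104, 107, 109, 108, 106, 104, 104, 106, 104, 102, 104, 104]
side y-prof x 40 
 - [63, 62, 61, 61, 63, 67, 74, 90, 106, 122, 140, 148, 155, 159, 160, 160, 161, 161, 161, 161] 
 + (z35) [94, 94, 94, 94, 94, 96, 99, 99, 100, 103, 105, 105, 105, 105, 105, 105, 105, 104, 106, 107]
```

The wrist force dropped from −4.5 to about −2 N, so the cover is resting on the rails. The two views put its centre within about 0.2 mm in x, between −1.7 and +0.6 mm in y (mean −0.6), and its yaw within about 0.2°. Next I'll lower the key until its collar seats.

Call:
drive_tool(
  motion="0 0 0.7 0 0 0; 0 0 0.6 0 0 0; 0 0 0.5 0 0 0; 0 0 0 0 0 0; 0 0 0 0 0 0",
)

```text
clock: 21.5
ee_pos: [0.4628, 0.2814, 0.26]
tcp_rot: [0.998, 0.056, -0.0, 0.0]
wrist_force: [0.1, -0.3, -1.0]
gripper_width: 0.0118
```

```bash
python3 plan.py
```

```text
t 21.50 pos [462.8 281.4 260. ] yaw 6.39 tilt(z axis) [-0.0001 -0.0001] w 11.8 F [ 0.1 -0.3 -1. ] T [-0.02  0.07  0.05]
```

Call:
drive_tool(
  motion="0 0 0.3 0 0 0; 0 0 0.2 0 0 0; 0 0 0 0 0 0; 0 0 0 0 0 0",
)

```text
clock: 22.0
ee_pos: [0.4628, 0.2814, 0.2599]
tcp_rot: [0.998, 0.056, 0.0, -0.0]
wrist_force: [-3.7, -0.9, 6.4]
gripper_width: 0.0122
```

```bash
python3 plan.py
```

```text
t 22.00 pos [462.8 281.4 259.9] yaw 6.39 tilt(z axis) [0.0003 0.0001] w 12.2 F [-3.7 -0.9  6.4] T [-0.17  0.55  0.01]
```

The collar is in contact (+6 N). I'll back off 0.2 mm and open in stages.

Call:
drive_tool(
  motion="0 0 -0.2 0 0 0; 0 0 0 0 0 0",
  squeeze=20,
)

```text
clock: 22.25
ee_pos: [0.4628, 0.2814, 0.2599]
tcp_rot: [0.998, 0.056, 0.0, -0.0]
wrist_force: [-2.9, -1.4, 5.4]
gripper_width: 0.0123
```

Call:
drive_tool(
  motion="0 0 0 0 0 0; 0 0 0 0 0 0; 0 0 0 0 0 0; 0 0 0 0 0 0",
  grip=190,
)

```text
clock: 22.75
ee_pos: [0.4628, 0.2814, 0.2596]
tcp_rot: [0.998, 0.056, -0.0, 0.0]
wrist_force: [-0.2, 0.3, 0.1]
gripper_width: 0.022
```

Call:
drive_tool(
  motion="0 0 0 0 0 0; 0 0 0 0 0 0; 0 0 0 0 0 0; 0 0 0 0 0 0; 0 0 0 0 0 0; 0 0 0 0 0 0; 0 0 0 0 0 0",
  grip=0,
)

```text
clock: 23.62
ee_pos: [0.4628, 0.2814, 0.2597]
tcp_rot: [0.998, 0.056, -0.0, 0.0]
wrist_force: [0.0, 0.7, -0.8]
gripper_width: 0.0853
```

```bash
python3 look.py l >/dev/null; python3 plan.py;python3 - <<'E'
from geo import *
d=load("l")
crop(d["side"],270,260,150,170,3.5,"pics/l2.png")
E
```

```text
t 23.73 pos [462.8 281.4 259.7] yaw 6.39 tilt(z axis) [-0.     -0.0001] w 85.4 F [0.9 0.5 0.1] T [ 0.01 -0.06 -0.06]
```

View pics/l2.png

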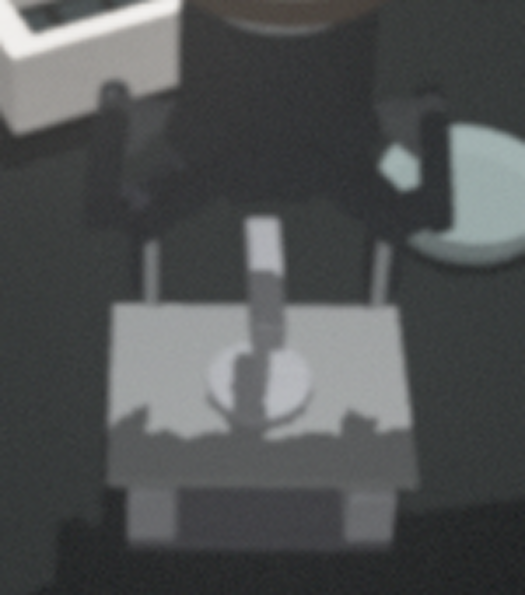

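The fingers are fully open around the standing key. I'll retreat straight up, then move aside.

Call:
drive_tool(
  motion="0 0 -10 0 0 0; 0 0 -20 0 0 0; 0 0 -30 0 0 0; 0 0 -35 0 0 0; 0 0 -35 0 0 0; 0 0 -25 0 0 0; 0 0 -10 0 0 0; 0 20 0 0 0 0; 0 35 0 0 0 0; 0 40 0 0 0 0; 0 40 0 0 0 0; 0 40 0 0 0 0; 0 40 0 0 0 0; 0 40 0 0 0 0; 0 40 0 0 0 0; 0 30 0 0 0 0; 0 15 0 0 0 0; 0 0 0 0 0 0; 0 0 0 0 0 0",
)

```text
clock: 26.1
ee_pos: [0.5005, -0.0559, 0.4245]
tcp_rot: [0.998, 0.056, -0.0, -0.0]
wrist_force: [-0.3, 0.0, -1.2]
gripper_width: 0.0854
```

```bash
python3 look.py m >/dev/null; python3 plan.py;python3 - <<'E'
from meas import *
d=load("m");t=d["top"];s=d["side"]
crop(d["side"],285,300,115,120,5,"pics/m2.png")
crop(t,140,230,90,110,5,"pics/m1.png")
a=np.radians(6.4);u=np.array([np.cos(a),np.sin(a),0]);v=np.array([-np.sin(a),np.cos(a),0]);c=np.array([463,281.6,0])
for k in mask(t,120,255,(150,240,225,330))[:2]: print("top bright",rect(t,k,.041))
# handle top face, bright, both views
for k in mask(t,178,255,(150,240,225,330))[:3]: print("handle top? z113",rect(t,k,.113))
for k in mask(s,175,255,(310,305,370,370))[:3]: print("side bright z113",rect(s,k,.113))
E
```

```text
t 26.20 pos [500.6 -55.7 424.7] yaw 6.45 tilt(z axis) [-0.  0.] w 85.1 F [ 0.2 -0.3 -0. ] T [ 0.01 -0.   -0.02]
top bright (463.6, 280.6, 129.7, 110.9, 6.37)
handle top? z113 (467.3, 282.4, 55.4, 15.8, -83.17)
handle top? z113 (446.3, 264.1, 33.7, 14.8, -81.09)
side bright z113 (462.3, 282.5, 54.9, 8.7, -81.67)
side bright z113 (448.5, 334.1, 17.8, 13.7, -85.85)
side bright z113 (475.8, 337.0, 19.0, 6.8, 87.27)
```

View pics/m2.png

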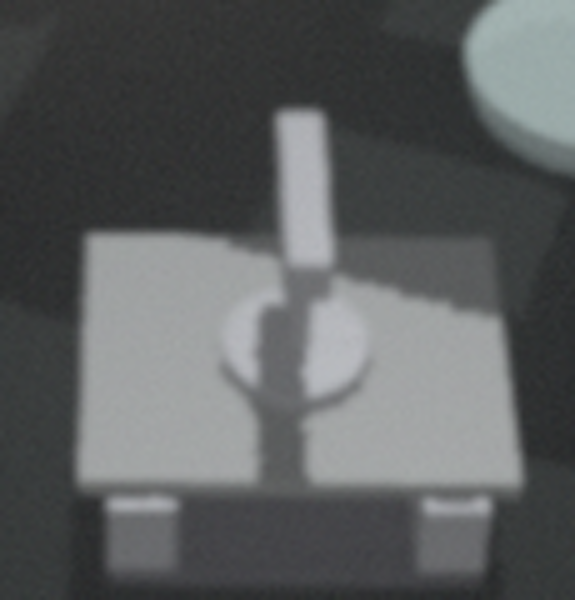

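View pics/m1.png

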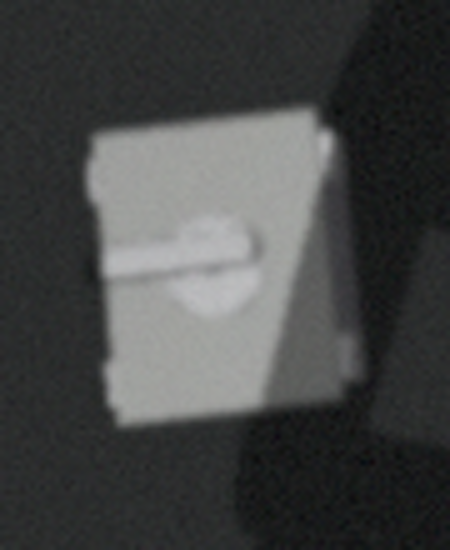

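View pics/m_top.png

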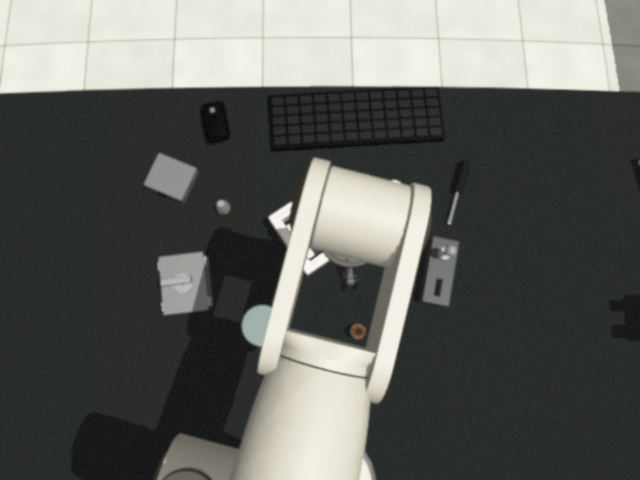

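Run:
```python
from meas import *
d=load("m");t=d["top"];s=d["side"]
for nm,c,p,off in (("top",t,[(95,133),(318,107),(345,401),(119,426)],[140,230]),("side",s,[(86,234),(492,238),(522,484),(77,481)],[285,300])):
    P=plane(c,(np.array(p,float)+.5)/5-.5+off,.041)[:,:2]*1000
    print(nm,P.mean(0).round(1),[np.linalg.norm(P[i]-P[i-1]).round(1) for i in range(4)],[np.degrees(np.arctan2(*(P[i]-P[i-1])[::-1])).round(1) for i in range(4)])
A=load("a")["top"]
for nm,c,p,off in (("rest top",A,None,None),):
    for k in mask(A,120,255,(150,245,220,320))[:2]: print(rect(A,k,.035))
```

```text
top [463.4 280.9] [np.float64(132.0), np.float64(101.5), np.float64(132.4), np.float64(101.3)] [np.float64(6.1), np.float64(-83.9), np.float64(-174.0), np.float64(95.8)]
side [462.5 280.8] [np.float64(100.1), np.float64(130.8), np.float64(99.8), np.float64(130.2)] [np.float64(-83.5), np.float64(-173.6), np.float64(96.2), np.float64(6.5)]
(418.3, 276.2, 112.6, 23.8, -83.7)
(508.6, 286.7, 112.8, 23.1, -83.67)
```

Both views put the cover at (463.0, 280.9), yaw 6.2°, against the rest at (463.0, 281.6), yaw 6.4°. It lies flat with the key standing crosswise, and the bystanders I can see are unmoved. I'll hand in.

```bash
python3 -c "
from station import env
print(env.finish_job())"
```

```text
the job is handed in; nothing more can be done
None
```

The slide chamber is open. The cover lies flat across both rails of the rest, with the key standing in it, still locked crosswise. I let go and moved the arm clear before handing in at about 26 s; no verdict was reported.

**What I did:**
- Drew the key straight up from its holder and passed its foot down through the slot without contact.
- Gave it a quarter turn just below the cover, with no resistance.
- Lifted the cover and carried it over to the rest.
- Lowered it until the weight came off the wrist, seated the collar at about 6 N, and opened the fingers in stages.

**Last checks:**

| | Centre (mm) | Yaw |
|---|---|---|
| Cover, top view | (463.4, 280.9) | about 6° |
| Cover, side view | (462.5, 280.8) | about 6.5° |
| Rest (measured at start, both views averaged) | (463.0, 281.6) | 6.4° |

- **Cover:** it is centred to within about 1 mm and square to within about 0.3°. Before release the two views disagreed by about 2 mm in y, roughly the calibration limit; in the final pictures they agree.
- **Key:** the handle bar reads −82° to −83° against −83.6° for exactly crosswise, so it is still locked.
- **Gripper:** the fingertips stayed about 46 mm above the cover, and the wrist force I read never went above about 8 N.
- **Bystanders:** the ones visible in the last top picture look unmoved. The arm hid most of the jar there, so I did not fully check it at the end.

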